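# Scoop a heaped measure of spacer sleeves and strike it level

### The arm

A 7-joint arm with a two-finger parallel gripper is mounted at the origin on the work surface; the furniture and walls round the work are solid. World frame = base frame: x ahead of the robot, y to its left, z up, the work surface at z = 0. Lengths are in m, angles in degrees, forces in N, time in s.
With the tool pointing down it reaches from about 0.425 to 0.925 m from the base axis. Payload 6.8 kg.
Tool frame: the origin (TCP) lies on the centre line of the jaws, within the pads' length; the fingertips stand 17 mm ahead of it and the grasp point (between the pads) lies 2 mm behind it; z points along the fingers, y is the line along which they close (so a half turn about z gives the same grasp; the last joint's range is limited). The gripper opens to 88 mm and grips with 3 to 60 N. Pads are 20 mm wide; open, the fingers measure 115 mm over their backs; the gripper's body (75 mm by 178 mm) begins 61 mm behind the grasp point.
Start: joints at [-71.797, 27.33, 1.283, 89.118, -0.659, 63.558, -4.761], TCP at [0.279, 0.615, 0.24] pointing down, gripper open.
Joint ranges: [-169.35, 169.35], [-19.33, 120.38], [-80.79, 83.38], [13.8, 139.57], [-78.32, 258.32], [9.67, 109.79], [-169.56, 169.56]. Speed limits (degrees/s): [136.94, 136.94, 180, 180, 180, 180, 180].

### API

Orientations are given as [roll, pitch, yaw] about the fixed x, y, z axes, in that order (R = Rz(yaw) Ry(pitch) Rx(roll)).
In Python, from workcell import * gives the robot as it stands.
- The arm moves only by the tool jog_arm, never from a script. Its argument "steps" is text: rows parted by semicolons, each of 5 numbers parted by spaces: the closure, from 0 (fully open) to 1 (shut), then the shift along the world's x, y, z in mm, then the turn about the world's z in rad. A call has 1 to 5 rows; each row is the pose to reach, as a shift and turn from the pose commanded when the call began; what a row does not reach only later rows make up. A row lasts 1/8 s, in which the tool goes at most 62.5 mm and 10.7 degrees, less where a joint would pass 70% of its speed; a pose out of reach is approached as far as the arm can. A call with a gripper value outside its range is refused whole. The fingers move at their own pace and stop on an object; the grip force is fixed at half the most. Time passes only in rows, so rows that repeat a pose let the fingers close. It gives the time, the measured TCP pose, the force, the opening and the grip force at its end, in the units of the state.
- read_state(): the state, without advancing time (a new reading comes with each control period).
- capture(name): name is "side" or "top" or "wrist"; returns a dict with "image" (384x512x3 uint8, red, green, blue), "fx", "fy", "cx", "cy" (pixels), "position" and "rotation" of the camera in the world; the wrist camera has in their place "T_tool_cam" (4x4, takes a point from camera to tool coordinates, whose origin is the TCP and whose axes are the flange's). Camera axes: x right, y down, z forward; pixel columns grow to the right and rows downward; lengths in m; the calibration is good to about 2 mm. A picture is of the moment at which its call begins: read the wrist's pose just before it. There is no depth.
- sign_off(): hands the job in; it is judged then, once.
The state is a dict: "clock": time; "qpos": joint angles; "dq": joint speeds; "effort": joint torques, N m; "position": TCP position; "ee_rot": TCP orientation; "ft_force": force on the tool from outside, world axes, zero at the start; "moment": the same for the moment, N m; "gripper_width": opening from 0.0 (shut) to 1.0 (fully open); "gripper_force": force on a finger pad.
Only numpy, scipy, OpenCV 4.12 (cv2) and the standard library are available. Lean on these libraries where they do the work, as an engineer would, in place of code of your own. Each camera call takes 0.05 s, during which the arm holds its last target. There are 200 camera calls.

### The job

For the next kit, dig a heaped measure of the metal sleeves out of the sloping bin with the scoop, its three places filled and at least one more sleeve riding on top, without touching any sleeve with the fingers. Draw the scoop out level, handle first, through the opening in the bin's high end, so that the notched strike plate over the opening knocks the excess back into the bin. Then stand the scoop upright on the floor of the shallow tray with exactly the level three in it and let go; all other sleeves stay in the bin, and the things lying about are left alone.

Things in the scene. Friction and masses are not known exactly. Their poses are not given: they have to be found in the camera images.
- scoop: The measure: loose scoop, 130 mm tall, 0.13 to 0.20 kg, an open-sided steel channel with an upright handle at its back. Origin: underside, below the bowl's middle; x forward to the lip, y across (bowl 42 mm wide), z up. Floor 2.5 mm thick, its heel at x -40 mm; back wall at x -25.5 mm, 18.5 mm high. Holds three sleeves lying across it at x about -17, -1, 15 mm; any on top of these are excess.
- scoop_grip (a point): Middle of the scoop's wooden handle grip, 104 mm above the underside, 30 mm behind the origin. The grip is upright, 24 mm along x, 14 mm along y, 52 mm tall, and is held across y (or x). Below it a strap 4 x 14 mm (x by y) goes down behind the back wall to the underside. Axes as the scoop's.
- scoop_lip (a point): Front edge of the scoop at its underside, 45 mm ahead of the origin. From here a ramp climbs backward to a ridge 7.5 mm above the underside at x 28 mm, which keeps the sleeves in; a backward tilt (lip up) of 35 degrees does not spill them.
- place_back (a point): The scoop's rear place for a sleeve: where the centre of a sleeve lying there is, on the scoop's middle line, 10.5 mm above the underside, at x -17 mm. Axes as the scoop's.
- place_mid (a point): The scoop's middle place for a sleeve: where the centre of a sleeve lying there is, on the scoop's middle line, 10.5 mm above the underside, at x -1 mm. Axes as the scoop's.
- place_front (a point): The scoop's front place for a sleeve: where the centre of a sleeve lying there is, on the scoop's middle line, 10.5 mm above the underside, at x 15 mm. Axes as the scoop's.
- heap (a point): Point 42 mm above the scoop's underside over the middle place; a sleeve riding on top of the three lies within 28 mm of it. Axes as the scoop's.
- bin: Fixed grey sheet-steel bin, 68 mm wide inside, rim 78 mm high, walls 3 mm. Origin: underside, mid width; x to the low far end, y across, z up. The floor climbs at 12 degrees (0.209 rad) from the low line toward -x, to the sill of the high end. The eight sleeves lie across it in two layers against the far wall, reaching back to x about -17 mm; the floor behind them is bare.
- bin_low_line (a point): Lowest line of the bin's floor, 4 mm above the bin's underside, at bin x 60 mm. Here the far wall starts, leaning outward, 60 degrees from level. A scoop pushed flat down the slope until its lip is at this line, then curled back some 40 degrees while it rises 30 mm and goes 20 mm on toward the far wall, comes up heaped. Axes as the bin's.
- bin_sill (a point): Middle of the sill of the bin's high end, bin x -122 mm, 43 mm above the bin's underside: the floor's top edge. The end wall is 3 mm thick (x -125 to -122); above the sill it is open, 68 mm wide and 21.5 mm high, up to the strike plate. Axes as the bin's.
- strike_edge (a point): Lower edge of the 2 mm steel strike plate (top leaning outward) over the opening, 21.5 mm above the sill (a level scoop is 18.5 mm high, so it passes sliding along the sill or 1 mm above). It rises to the rim in two ears with a notch 30 mm wide between them (bin y -15 to 15), open at the top, for the scoop's strap. Axes as the bin's.
- kit_tray: Fixed shallow aluminium tray, 150 x 100 mm, rim 10 mm high, floor and walls 2 mm thick, on the board. Origin: underside, centre; x along its length, z up. Two hex nuts, 28 mm wide and 13 mm high, are fixed in it at x 56 mm, y 25 and -25 mm; the floor from x -73 to 38 mm is free for the scoop, which starts there, its x within 0.3 rad of the tray's.
- sleeve_0: One of eight alike aluminium spacer sleeves, loose, lightly oiled (they roll and slide easily), 16 mm diameter, 60 mm long, 30 g. Origin: its centre; y along its length.
- sleeve_1: One of eight alike aluminium spacer sleeves, loose, lightly oiled (they roll and slide easily), 16 mm diameter, 60 mm long, 30 g. Origin: its centre; y along its length.
- sleeve_2: One of eight alike aluminium spacer sleeves, loose, lightly oiled (they roll and slide easily), 16 mm diameter, 60 mm long, 30 g. Origin: its centre; y along its length.
- sleeve_3: One of eight alike aluminium spacer sleeves, loose, lightly oiled (they roll and slide easily), 16 mm diameter, 60 mm long, 30 g. Origin: its centre; y along its length.
- sleeve_4: One of eight alike aluminium spacer sleeves, loose, lightly oiled (they roll and slide easily), 16 mm diameter, 60 mm long, 30 g. Origin: its centre; y along its length.
- sleeve_5: One of eight alike aluminium spacer sleeves, loose, lightly oiled (they roll and slide easily), 16 mm diameter, 60 mm long, 30 g. Origin: its centre; y along its length.
- sleeve_6: One of eight alike aluminium spacer sleeves, loose, lightly oiled (they roll and slide easily), 16 mm diameter, 60 mm long, 30 g. Origin: its centre; y along its length.
- sleeve_7: One of eight alike aluminium spacer sleeves, loose, lightly oiled (they roll and slide easily), 16 mm diameter, 60 mm long, 30 g. Origin: its centre; y along its length.
- spanner_b: Bystander: combination spanner, 171 mm long, flat on the board near the robot. The board is plywood, 342 x 390 mm, its top 100 mm above the work surface.
- stub_driver: Bystander: short screwdriver, 79 mm long, lying on the board near the robot.
- blade_box: Bystander: small box, 72 x 50 x 22 mm, on the board near the robot.
Not all that is in view belongs to the job. What is shaped like the sleeve_4 but yellow is not meant.

How it is judged:
By the outcome, as a careful person would: the job done as asked, in the order asked, and still so for the second after the job is handed in, with the robot touching nothing.
It also fails if it takes over 70 s, if anything falls off the work surface, if the arm or the gripper's body presses on something with over 40 N, if the wrist force passes 120 N, or if a joint passes its speed limit or range.

## Working session

There is one attempt and no reset: what is moved stays moved. The work goes in short steps, Python scripts to look and compute and a tool call to move; the robot and the scene stay as the last step left them, time stands still between calls to the robot, and variables do not carry over. Pictures are saved under pics/ and viewed, at most 10 in all, crops included, and the job is handed in when it is done.

Besides the shell and the picture viewer there is one more tool, called after "Emit:" by a JSON object that holds its "name" and its "arguments", one argument or row to a line. jog_arm: Moves the arm, as the interface text tells. Its arguments: {"type":"object","properties":{"steps":{"type":"string"}},"required":["steps"]}

```bash
mkdir -p pics
cat > h.py <<'E'
from workcell import *
import numpy as np, cv2
def cap(n):
    c=capture(n); return c, cv2.cvtColor(c["image"],cv2.COLOR_RGB2BGR)
def ray(c,u,v):
    d=np.array([(u-c["cx"])/c["fx"],(v-c["cy"])/c["fy"],1.]); R=np.array(c["rotation"])
    return np.array(c["position"]),R@d
def onz(c,u,v,z):
    p,d=ray(c,u,v); return p+d*(z-p[2])/d[2]
def proj(c,P):
    q=np.array(c["rotation"]).T@(np.array(P)-c["position"]); return c["fx"]*q[0]/q[2]+c["cx"],c["fy"]*q[1]/q[2]+c["cy"]
def tri(c1,uv1,c2,uv2):
    p,d=ray(c1,*uv1); q,e=ray(c2,*uv2)
    s=np.linalg.lstsq(np.c_[d,-e],q-p,rcond=None)[0]; a=p+s[0]*d;b=q+s[1]*e
    return (a+b)/2,np.linalg.norm(a-b)
E
python3 - <<'E'
from h import *
a,A=cap("top"); b,B=cap("side")
cv2.imwrite("pics/top.png",A);cv2.imwrite("pics/side.png",B)
big=np.vstack([A,B]);
for c in(a,b): print(c["fx"],c["cx"],c["cy"],c["position"],np.round(c["rotation"],3).tolist())
s=read_state();print(s["position"],s["ee_rot"],s["ft_force"])
cv2.imwrite("pics/top2.png",cv2.resize(A,(800,600),interpolation=cv2.INTER_CUBIC));cv2.imwrite("pics/side2.png",cv2.resize(B,(800,600),interpolation=cv2.INTER_CUBIC))
E
```

```text
456.1943209852608 256.4224040384439 194.40421621942463 [ 0.36649417 -0.02416898  1.20458264] [-174.546, -0.024, -90.058]
393.89643843868174 257.96126349780997 191.2579995848259 [ 0.15064682 -0.68644632  0.69708127] [-125.737, -0.222, -24.773]
[0.27861102 0.61427133 0.23880755] [-1.79909883e+02  7.19463452e-03  1.55602759e+02] [-0.16333866 -0.80710175  0.00618402]
```

View pics/top2.png

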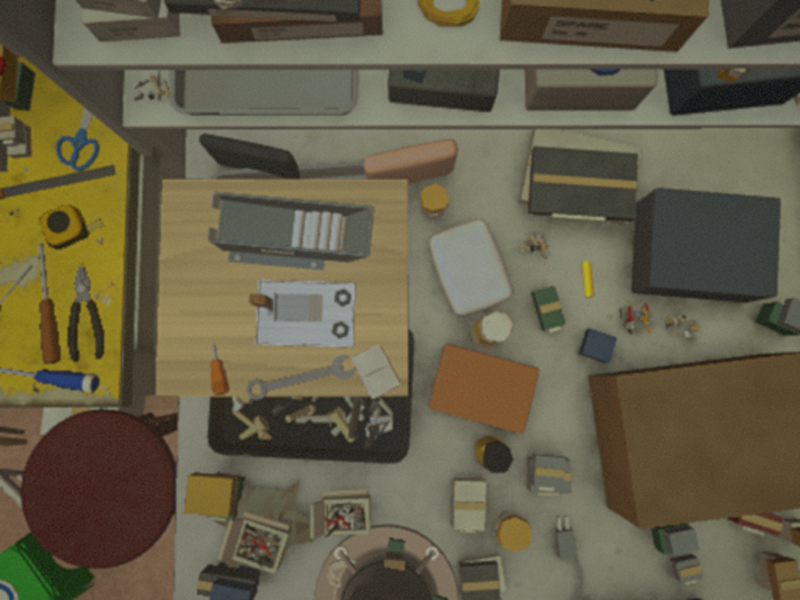

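View pics/side2.png

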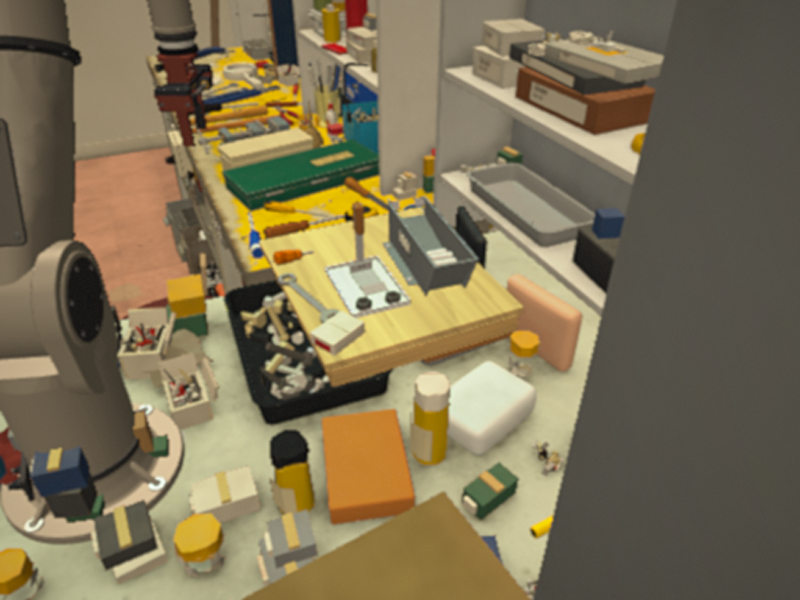

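```bash
sed -i 's/^def cap/from scipy.spatial.transform import Rotation as Ro\ndef cap/; s/    c=capture(n); return/    c=dict(capture(n))\n    if "rotation" in c: c["rotation"]=Ro.from_euler("xyz",c["rotation"],degrees=True).as_matrix()\n    return/' h.py
python3 - <<'E'
from h import *
a,A=cap("top"); b,B=cap("side")
x0,y0=120,110
C=cv2.resize(A[y0:y0+120,x0:x0+160],(800,600),interpolation=cv2.INTER_CUBIC)
for i in range(0,160,20): cv2.putText(C,str(x0+i),(i*5,10),0,.4,(0,0,255)); cv2.line(C,(i*5,0),(i*5,600),(0,0,255) ,1) if 0 else None
cv2.imwrite("pics/c1.png",C)
# tray + board: corners
for n,u,v in [("board TL",160,180),("board BR",408,396),("bin hi-back",215,195),("bin hi-front",212,245),("bin lo-back",372,207),("bin lo-front",366,260),("tray TL",258,282),("tray TR",355,282),("tray BR",354,347),("tray BL",257,344)]:
    print(n,np.round(onz(a,u*.64,v*.64,.178 if "bin" in n else .11 if "tray" in n else .1),3))
print(np.round(onz(a,260*.64,300*.64,.23),3))
hsv=cv2.cvtColor(A,cv2.COLOR_BGR2HSV); print(hsv[192,166],hsv[222,238])
S=cv2.resize(B[110:230,160:320],(800,600),interpolation=cv2.INTER_CUBIC); cv2.imwrite("pics/c2.png",S)
E
```

```text
board TL [0.669 0.356 0.1  ]
board BR [ 0.329 -0.036  0.1  ]
bin hi-back [0.625 0.248 0.178]
bin hi-front [0.551 0.25  0.178]
bin lo-back [0.607 0.017 0.178]
bin lo-front [0.529 0.026 0.178]
tray TL [0.505 0.196 0.11 ]
tray TR [0.505 0.046 0.11 ]
tray BR [0.404 0.047 0.11 ]
tray BL [0.409 0.196 0.11 ]
[0.465 0.169 0.23 ]
[ 15 131 107] [ 25  49 145]
```

View pics/c1.png

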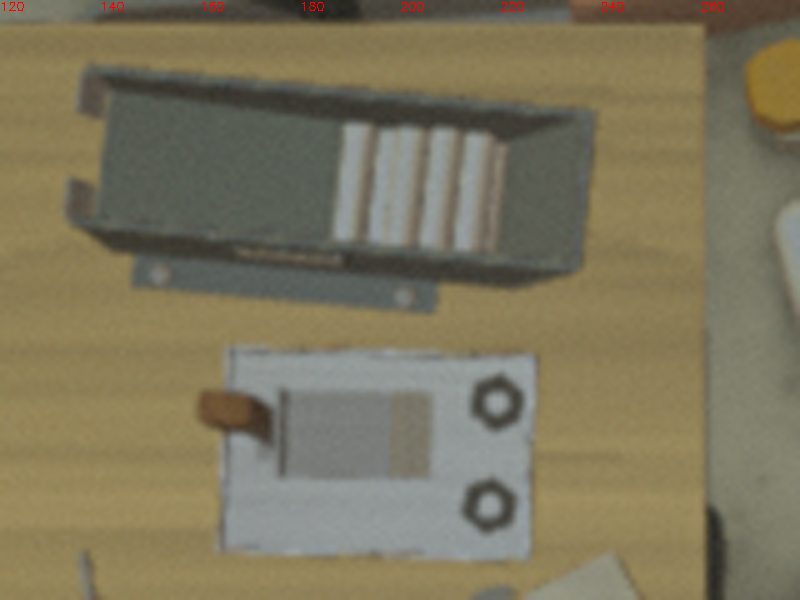

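View pics/c2.png

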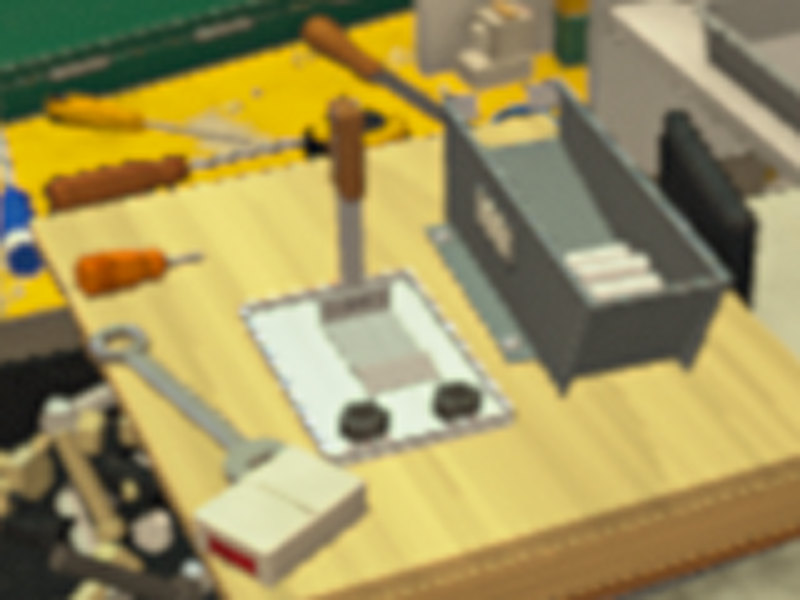

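Run:
```python
from h import *
a,A=cap("top"); b,B=cap("side")
f=lambda u,v,z:onz(a,120+u/5,110+v/5,z)
T=[f(230,348,.11),f(537,355,.11),f(530,557,.11),f(220,550,.11)]
tc=sum(T)/4; d=(T[1]-T[0]+T[2]-T[3])[:2]; print("tray",tc,np.degrees(np.arctan2(d[1],d[0])),np.linalg.norm(T[1]-T[0]),np.linalg.norm(T[2]-T[1]))
# scoop: lip & back wall top
l=(f(432,392,.102)+f(430,478,.102))/2; bk=(f(281,390,.1205)+f(280,478,.1205))/2
print("lip",l,"backwall",bk,np.linalg.norm(l-bk), "ang",np.degrees(np.arctan2(*(l-bk)[1::-1])), "w",np.linalg.norm(f(432,392,.102)-f(430,478,.102)))
# handle: top by z=0.232
for u,v in[(200,392),(250,394),(250,428),(200,426)]: print(f(u,v,.232))
t,e=tri(a,(120+225/5,110+409/5),b,(160+345/5,110+100/5)); print("handle top tri",t,e)
# bin
r=[f(88,67,.178),f(595,112,.178),f(580,268,.178),f(72,220,.178)]
for p in r: print("bin",p)
print("dir",np.degrees(np.arctan2(*(r[1]-r[0])[1::-1])),np.degrees(np.arctan2(*(r[2]-r[3])[1::-1])),"cross",np.degrees(np.arctan2(*(r[1]-r[2])[1::-1])),np.linalg.norm(r[1]-r[2]),np.linalg.norm(r[0]-r[3]))
for u,v in[(340,123),(333,240),(330,150)]: print("sleeve edge",f(u,v,.13))
# side: far corner of rim
print("side far rim", tri(a,(120+595/5,110+112/5),b,(160+728/5,110+282/5)), tri(a,(120+580/5,110+268/5),b,(160+587/5,110+300/5)))
```

```text
tray [0.45660327 0.12109295 0.11      ] -91.36035334575736 0.14849505002820274 0.09757915926975651
lip [0.4655876  0.09713775 0.102     ] backwall [0.46447633 0.16691674 0.1205    ] 0.07219828855296206 ang -89.08760935857727 w 0.041905916203534156
[0.47248175 0.18206545 0.232     ]
[0.47159825 0.16061101 0.232     ]
[0.45695625 0.16036235 0.232     ]
[0.4578374  0.18178624 0.232     ]
handle top tri [0.46553736 0.17032351 0.23519871] 0.0015180593544111862
bin [0.62842177 0.24776593 0.178     ]
bin [0.60719078 0.01506307 0.178     ]
bin [0.53495116 0.02169995 0.178     ]
bin [0.55729781 0.25337176 0.178     ]
dir -95.21303330581458 -95.509603935949 cross -5.24920925876163 0.07254385458186408 0.07134453803917278
sleeve edge [0.61319286 0.13908189 0.13      ]
sleeve edge [0.55643951 0.14166856 0.13      ]
sleeve edge [0.60004975 0.14369429 0.13      ]
side far rim (array([0.60703024, 0.01521328, 0.17747473]), np.float64(0.000612633796806001)) (array([0.53297724, 0.02199123, 0.18269361]), np.float64(0.002584656193437244))
```

Emit:
{"name": "jog_arm", "arguments": {
  "steps": "0 15 -40 50 -0.1; 0 35 -95 50 -0.28; 0 58 -150 50 -0.46; 0 80 -205 50 -0.64; 0 105 -260 50 -0.82"
}}

```text
clock: 0.92
position: [0.3842, 0.353, 0.2899]
ee_rot: [180.0, -0.0, 108.3]
ft_force: [0.2, 0.4, -0.6]
gripper_width: 1.0
gripper_force: 0.0
```

Emit:
{"name": "jog_arm", "arguments": {
  "steps": "0 22 -55 0 -0.17; 0 44 -110 0 -0.32; 0 66 -165 0 -0.32; 0 81 -183 0 -0.325; 0 81 -183 0 -0.325"
}}

```text
clock: 1.55
position: [0.4656, 0.1701, 0.2899]
ee_rot: [180.0, -0.0, 89.8]
ft_force: [-0.2, 0.4, -0.4]
gripper_width: 0.996
gripper_force: 0.0
```

```bash
cat >> h.py <<'E'
def wcap():
    s=read_state(); c,I=cap("wrist"); M=np.eye(4); M[:3,:3]=Ro.from_euler("xyz",s["ee_rot"],degrees=True).as_matrix(); M[:3,3]=s["position"]
    M=M@np.array(c["T_tool_cam"]); c["position"]=M[:3,3]; c["rotation"]=M[:3,:3]; return c,I
E
python3 - <<'E'
from h import *
c,I=wcap(); print(c["position"],c["rotation"].round(2).tolist())
print("expect handle top at",proj(c,[.4647,.1712,.232]),"lip",proj(c,[.465,.097,.102]))
h=cv2.cvtColor(I,cv2.COLOR_BGR2HSV); m=cv2.inRange(h,(3,100,50),(16,255,220))
n,_,st,ce=cv2.connectedComponentsWithStats(m)
for i in range(1,n):
    if st[i,4]>150: print(st[i],ce[i],onz(c,*ce[i],.232))
cv2.imwrite("pics/w1.png",I)
E
```

```text
[0.46523407 0.25388104 0.43354231] [[1.0, -0.0, -0.0], [-0.0, -0.95, -0.3], [0.0, 0.3, -0.95]]
expect handle top at (np.float64(255.29515682757514), np.float64(220.24228410390631)) lip (np.float64(255.95014498864379), np.float64(237.3982237176345))
[  0   0  92  10 796] [42.4321608   4.18341709] [0.34747282 0.30052767 0.232     ]
[ 113   76   61   35 1451] [141.59545141  91.98552722] [0.39719335 0.25398007 0.232     ]
[248 181  20  50 911] [257.88035126 206.18880351] [0.46646525 0.1812602  0.232     ]
[ 340  229   76   87 1910] [380.68062827 279.1460733 ] [0.55445181 0.12528159 0.232     ]
[  97  230   76   86 1902] [131.00262881 279.12460568] [0.37540895 0.12613525 0.232     ]
[428 264  23  20 244] [437.15163934 276.43442623] [0.59462859 0.12731598 0.232     ]
[ 138  349   80   35 2532] [177.24170616 365.88507109] [0.40244549 0.04748408 0.232     ]
```

View pics/w1.png

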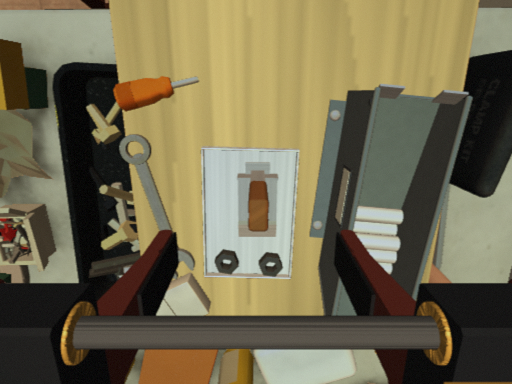

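Emit:
{"name": "jog_arm", "arguments": {
  "steps": "0 0 0 -45 0; 0 0 1 -86 0; 0 0 1 -86 0; 1 0 1 -86 0; 1 0 1 -86 0"
}}

```text
clock: 2.22
position: [0.4657, 0.1736, 0.2054]
ee_rot: [179.9, -0.1, 90.0]
ft_force: [-0.6, 0.6, 0.7]
gripper_width: 0.813
gripper_force: 0.0
```

Emit:
{"name": "jog_arm", "arguments": {
  "steps": "1 0 0 0 0; 1 0 0 0 0; 1 0 0 0 0; 1 0 0 0 0; 1 0 0 0 0"
}}

```text
clock: 2.85
position: [0.4648, 0.1727, 0.2036]
ee_rot: [-180.0, 0.0, 90.0]
ft_force: [0.1, -0.5, -0.2]
gripper_width: 0.24
gripper_force: 0.0
```

Emit:
{"name": "jog_arm", "arguments": {
  "steps": "1 0 0 0 0; 1 0 0 0 0; 1 0 0 0 0; 1 0 0 20 0; 1 0 0 40 0"
}}

```text
clock: 3.48
position: [0.4645, 0.1725, 0.2438]
ee_rot: [-179.9, 0.0, 90.0]
ft_force: [1.3, -0.0, -1.2]
gripper_width: 0.155
gripper_force: 30.0
```

Run:
```python
from h import *
a,A=cap("top"); b,B=cap("side")
for s in[(440,175),(443,183)]:
  for t in [(123,128),(128,125)]: print(tri(a,(t[0]*.64,t[1]*.64),b,(s[0]*.64,s[1]*.64)))
# other point: on front edge of shelf in side image (600,305) intersect plane of top edge line
p,d=ray(a,300*.64,128*.64);q,e=ray(a,100*.64,128*.64); n=np.cross(d,e)
for s in[(600,305),(540,258),(480,210)]:
  P,D=ray(b,s[0]*.64,s[1]*.64); print(P+D*((p-P)@n)/(D@n))
ex=np.array([np.cos(np.radians(-95.3)),np.sin(np.radians(-95.3)),0]);ey=np.array([-ex[1],ex[0],0]);o=np.array([.5811,.1248,.1])
for x in(-122,-100,-70,-45,0,15,60): print(x,o+ex*x/1e3)
```

```text
(array([0.74188715, 0.4020892 , 0.1375228 ]), np.float64(0.0026111241603977166))
(array([0.74179126, 0.39435113, 0.14130118]), np.float64(0.004729566528295751))
(array([0.75278462, 0.411337  , 0.11240857]), np.float64(0.007025832865458502))
(array([0.75266638, 0.40342775, 0.11634731]), np.float64(0.0005149231857779215))
[ 0.73661238 -0.13174027  0.14770017]
[0.73904291 0.02573924 0.141155  ]
[0.74112342 0.22879467 0.13572298]
-122 [0.59236921 0.24627841 0.1       ]
-100 [0.59033706 0.22437247 0.1       ]
-70 [0.58756594 0.19450073 0.1       ]
-45 [0.58525668 0.16960761 0.1       ]
0 [0.5811 0.1248 0.1   ]
15 [0.57971444 0.10986413 0.1       ]
60 [0.57555776 0.06505652 0.1       ]
```

Emit:
{"name": "jog_arm", "arguments": {
  "steps": "1 0 0 55 0; 1 20 10 70 0; 1 65 28 70 -0.05; 1 110 46 70 -0.09; 1 126 52 70 -0.0925"
}}

```text
clock: 4.2
position: [0.5923, 0.2259, 0.3116]
ee_rot: [-180.0, 0.1, 84.7]
ft_force: [-1.6, -0.6, -2.4]
gripper_width: 0.159
gripper_force: 30.0
```

Run:
```python
from h import *
s=read_state();print(s["position"],s["ee_rot"],s["ft_force"])
a,A=cap("top");b,B=cap("side")
C=np.vstack([cv2.resize(A[110:200,120:280],None,fx=4,fy=4,interpolation=cv2.INTER_CUBIC)[:280],cv2.resize(B[80:160,200:360],None,fx=4,fy=4,interpolation=cv2.INTER_CUBIC)])
cv2.imwrite("pics/d1.png",C)
```

```text
[0.59225166 0.22588704 0.31161551] [-1.79950499e+02  8.32918057e-02  8.47174407e+01] [-1.5931972  -0.55908188 -2.37123321]
```

View pics/d1.png

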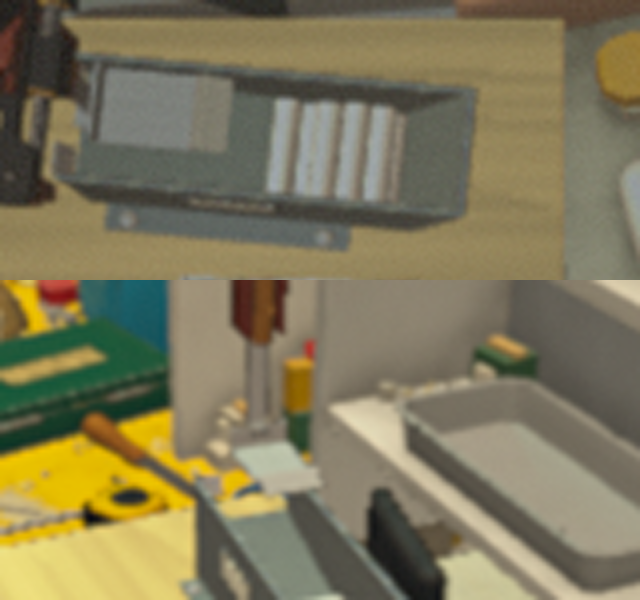

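Emit:
{"name": "jog_arm", "arguments": {
  "steps": "1 0 0 -20 0; 1 0 0 -50 0; 1 0 0 -65 0; 1 0 0 -70 0; 1 0 0 -70 0"
}}

```text
clock: 4.92
position: [0.5909, 0.2247, 0.2441]
ee_rot: [180.0, -0.0, 84.7]
ft_force: [0.8, 0.6, -2.0]
gripper_width: 0.157
gripper_force: 30.0
```

Emit:
{"name": "jog_arm", "arguments": {
  "steps": "1 0 0 -2 0; 1 0 0 -3 0; 1 0 0 -4 0; 1 0 0 -4 0"
}}

```text
clock: 5.42
position: [0.5912, 0.2249, 0.2411]
ee_rot: [179.9, -0.1, 84.7]
ft_force: [-2.7, -1.2, 4.7]
gripper_width: 0.154
gripper_force: 30.0
```

Emit:
{"name": "jog_arm", "arguments": {
  "steps": "0.65 0 0 0 0; 0.65 0 0 0 0; 0.65 0 0 0 0; 0.65 0 0 0 0; 0.65 0 0 0 0"
}}

```text
clock: 6.05
position: [0.5908, 0.2247, 0.2396]
ee_rot: [-180.0, 0.0, 84.7]
ft_force: [-0.4, -0.7, -0.5]
gripper_width: 0.351
gripper_force: 0.0
```

Run:
```python
from h import *
a,A=cap("top");b,B=cap("side"); w,W=wcap()
C=np.vstack([cv2.resize(A[110:180,120:280],None,fx=4,fy=4,interpolation=cv2.INTER_CUBIC),cv2.resize(B[80:160,200:360],None,fx=4,fy=4,interpolation=cv2.INTER_CUBIC)])
cv2.imwrite("pics/d2.png",C)
```

```text
(no output)
```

View pics/d2.png

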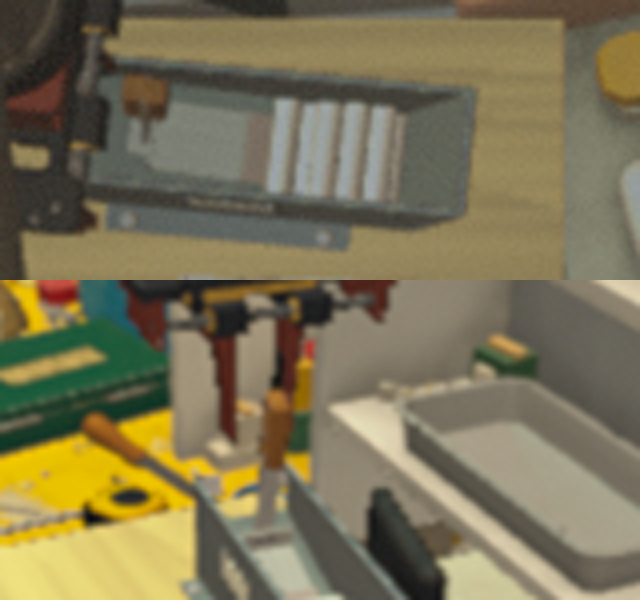

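```bash
cat >> h.py <<'E'
EX=np.array([np.cos(np.radians(-95.3)),np.sin(np.radians(-95.3)),0]);EY=np.array([-EX[1],EX[0],0]);O=np.array([.5811,.1248,.1])
def bw(x,y,z): return O+(EX*x+EY*y+np.array([0,0,z]))/1e3
def wb(P): d=(np.array(P)-O)*1e3; return np.array([d@EX,d@EY,d[2]])
E
python3 - <<'E'
from h import *
a,A=cap("top");b,B=cap("side")
def brown(I,x0,x1,y0,y1):
    m=np.zeros(I.shape[:2],np.uint8); m[y0:y1,x0:x1]=cv2.inRange(cv2.cvtColor(I,cv2.COLOR_BGR2HSV),(5,110,50),(17,255,230))[y0:y1,x0:x1]
    n,_,st,ce=cv2.connectedComponentsWithStats(m); i=1+np.argmax(st[1:,4]); print(st[i],ce[i]); return ce[i],st[i]
ca,sa=brown(A,145,168,125,142); cb,sb=brown(B,260,275,104,130)
t,e=tri(a,ca,b,cb); print("centroid bin",wb(t),e)
for P in[(-69,0,137.7),(-63,0,163),(-75,0,112)]: print(P,proj(a,bw(*P)),proj(b,bw(*P)))
E
```

```text
[151 129  11  10  89] [155.98876404 133.02247191]
[265 104   9  23 136] [268.83088235 115.375     ]
centroid bin [-66.43858425   2.94104451 143.50534917] 0.0010053062997995917
(-69, 0, 137.7) (np.float64(155.1545405113634), np.float64(135.08310921021052)) (np.float64(267.6200885403176), np.float64(117.10399820976123))
(-63, 0, 163) (np.float64(155.33715960030662), np.float64(132.63587025532468)) (np.float64(268.58888121957204), np.float64(109.2452660314701))
(-75, 0, 112) (np.float64(155.02101608454726), np.float64(137.44757186261674)) (np.float64(266.68343991607816), np.float64(124.81438172798816))
```

Emit:
{"name": "jog_arm", "arguments": {
  "steps": "0.65 -1 -15 0 0; 0.65 -2 -32 -3 0; 0.65 -2 -32 -3 0; 1 -2 -32 -3 0; 1 -2 -32 -3 0"
}}

```text
clock: 6.92
position: [0.5888, 0.1934, 0.2367]
ee_rot: [180.0, -0.0, 84.7]
ft_force: [-0.7, 0.2, -1.2]
gripper_width: 0.164
gripper_force: 3.0
```

Emit:
{"name": "jog_arm", "arguments": {
  "steps": "1 0 0 0 0; 1 0 0 0 0; 1 0 0 0 0"
}}

```text
clock: 7.3
position: [0.5887, 0.1929, 0.2365]
ee_rot: [-180.0, 0.0, 84.7]
ft_force: [0.0, 0.3, -0.7]
gripper_width: 0.156
gripper_force: 30.0
```

Emit:
{"name": "jog_arm", "arguments": {
  "steps": "1 -1 -9 -4 0; 1 -2 -18 -7 0; 1 -2.7 -27 -9 0; 1 -3.3 -35 -11 0; 1 -3.7 -40 -12 0"
}}

```text
clock: 7.92
position: [0.5887, 0.1551, 0.2287]
ee_rot: [179.5, -0.4, 84.8]
ft_force: [1.7, 4.7, 16.1]
gripper_width: 0.163
gripper_force: 30.0
```

Emit:
{"name": "jog_arm", "arguments": {
  "steps": "1 -1 -7 -1.5 0; 1 -1.5 -14 -3 0; 1 -2 -21 -4.5 0; 1 -2.5 -28 -6 0; 1 -2.5 -28 -6 0"
}}

```text
clock: 8.55
position: [0.5862, 0.1262, 0.2224]
ee_rot: [179.5, -0.3, 84.7]
ft_force: [1.2, 1.7, 14.4]
gripper_width: 0.154
gripper_force: 30.0
```

Run:
```python
from h import *
s=read_state();print(s["position"],s["ee_rot"],s["ft_force"],s["moment"],wb(s["position"]))
a,A=cap("top");b,B=cap("side"); w,W=wcap()
for i,(c) in enumerate((a,b,w)):
    print([np.round(proj(c,bw(*p)),0).tolist() for p in[(60,34,4),(60,-34,4),(103,34,78),(103,-34,78)]])
C=np.vstack([cv2.resize(A[110:180,140:270],(780,420),interpolation=cv2.INTER_CUBIC)])
C2=cv2.resize(W[200:384,150:462],(780,460),interpolation=cv2.INTER_CUBIC)
cv2.imwrite("pics/e1.png",np.vstack([C[:,:],C2])[:,:] if 0 else cv2.resize(np.vstack([C,C2]),(532,600)))
```

```text
[0.58620437 0.12616122 0.2224127 ] [179.51494519  -0.27946178  84.72556474] [ 1.24498782  1.72046227 14.42288277] [ 0.28384854 -0.2614556  -0.01452384] [ -1.82689631   4.95681413 122.41269684]
[[221.0, 138.0], [218.0, 166.0], [237.0, 133.0], [234.0, 162.0]]
[[296.0, 181.0], [272.0, 186.0], [304.0, 166.0], [279.0, 170.0]]
[[287.0, 259.0], [213.0, 260.0], [296.0, 362.0], [203.0, 362.0]]
```

View pics/e1.png

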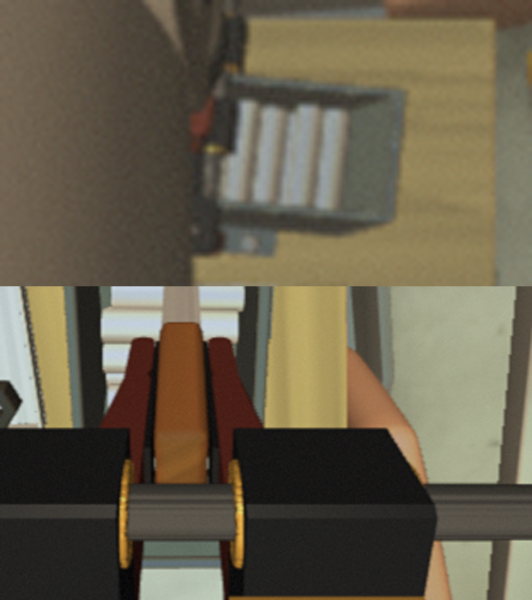

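Emit:
{"name": "jog_arm", "arguments": {
  "steps": "1 -1 -5 -1 0; 1 -2 -9 -2 0; 1 -2 -11 -2 0; 1 -2 -11 -2 0"
}}

```text
clock: 9.2
position: [0.5848, 0.1179, 0.221]
ee_rot: [179.4, -0.5, 84.8]
ft_force: [1.8, 8.1, 15.7]
gripper_width: 0.154
gripper_force: 30.0
```

Run:
```python
from h import *
s=read_state();print(s["position"],s["ft_force"],wb(s["position"]))
a,A=cap("top");b,B=cap("side"); w,W=wcap()
cv2.imwrite("pics/tmpA.png",A);cv2.imwrite("pics/tmpW.png",W)
def bright(I,y0,y1,x0,x1):
    h=cv2.cvtColor(I,cv2.COLOR_BGR2HSV)[y0:y1,x0:x1]
    m=cv2.inRange(h,(0,0,150),(180,60,255)); n,_,st,ce=cv2.connectedComponentsWithStats(m)
    return [(st[i,:2]+[x0,y0]).tolist()+st[i,2:].tolist() for i in range(1,n) if st[i,4]>15]
print(bright(A,120,165,190,240)); print(bright(B,150,200,260,315)); print(bright(W,190,330,150,300))
```

```text
[0.58477156 0.11789266 0.2209789 ] [ 1.7882931   8.0937967  15.67468139] [  6.53866719   4.29390099 120.9788991 ]
[[203, 137, 6, 22, 69], [210, 137, 7, 23, 81], [217, 137, 6, 23, 73]]
[[311, 154, 4, 12, 33], [273, 159, 21, 12, 165], [311, 166, 4, 9, 20]]
[[150, 190, 25, 91, 1344], [209, 190, 46, 39, 1447], [262, 190, 31, 39, 1026], [209, 230, 20, 15, 251], [212, 247, 11, 21, 146]]
```

Emit:
{"name": "jog_arm", "arguments": {
  "steps": "1 1 7 1 0; 1 1.5 14 2 0; 1 2 20 3 0; 1 2.5 26 3 0; 1 2.5 30 3 0"
}}

```text
clock: 9.98
position: [0.5864, 0.1403, 0.2223]
ee_rot: [179.6, 0.1, 84.5]
ft_force: [3.4, -7.3, 10.1]
gripper_width: 0.16
gripper_force: 30.0
```

```bash
cat > look.py <<'E'
from h import *
import sys
s=read_state();print(s["position"],s["ft_force"],s["moment"],"bin",wb(s["position"]))
a,A=cap("top");b,B=cap("side"); w,W=wcap()
C=cv2.resize(A[115:175,160:250],(540,360),interpolation=cv2.INTER_CUBIC)
D=cv2.resize(B[100:200,220:320],(360,360),interpolation=cv2.INTER_CUBIC)
E=cv2.resize(W[150:384,130:390],(267,240))
F=np.zeros((600,800,3),np.uint8); F[:360,:440]=C[:,100:540]; F[:360,440:]=D; F[360:,:267]=E
cv2.imwrite(sys.argv[1],F)
E
python3 look.py pics/f1.png
```

```text
[0.58644427 0.14034753 0.22233428] [ 3.39679689 -7.29482887 10.13314766] [-2.06915981 -0.89353933 -0.0254712 ] bin [-15.97471162   3.8852881  122.33427979]
```

View pics/f1.png

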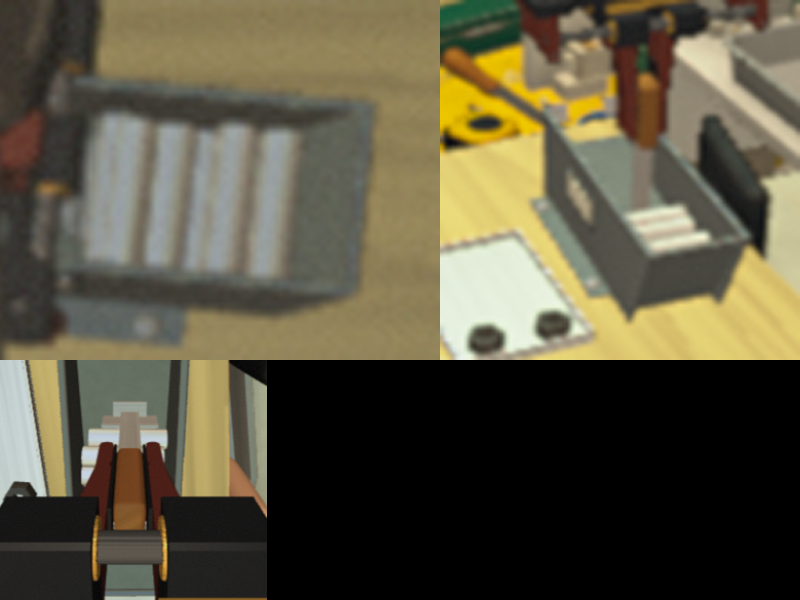

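```bash
cat > tilt.py <<'E'
from h import *
# tilt candidates: predict handle line in side image, compare to brown-mask axis
s=read_state(); b,B=cap("side"); w,W=wcap()
g=wb(s["position"])+[0,0,2]
x0,y0=proj(b,bw(*g))
h=cv2.cvtColor(B,cv2.COLOR_BGR2HSV); m=cv2.inRange(h,(7,120,40),(18,255,230)); M=np.zeros_like(m)
X,Y=int(x0),int(y0); M[Y-25:Y+25,X-12:X+12]=m[Y-25:Y+25,X-12:X+12]
n,_,st,ce=cv2.connectedComponentsWithStats(M); i=1+np.argmax(st[1:,4]); print("grip proj",x0,y0,"brown side",st[i],ce[i])
hw=cv2.cvtColor(W,cv2.COLOR_BGR2HSV); m=cv2.inRange(hw,(7,120,40),(18,255,230)); xw,yw=proj(w,bw(*g)); M=np.zeros_like(m); X=int(xw); M[180:384,X-30:X+30]=m[180:384,X-30:X+30]
n,_,st,ce=cv2.connectedComponentsWithStats(M); i=1+np.argmax(st[1:,4]); print("wrist grip",xw,yw,"brown wrist",st[i],ce[i])
for t in(-20,-12,-6,0,6,12,20):
    c,q=np.cos(np.radians(t)),np.sin(np.radians(t))
    P=lambda dx,dz:bw(*(g+[dx*c-dz*q,0,dz*c+dx*q]))   # t>0: lip up
    print(t,"side top/bot",np.round(proj(b,P(0,26)),1),np.round(proj(b,P(0,-26)),1),"wr topback,topfront,botfront",[np.round(proj(w,P(*p))[1],0) for p in[(-12,26),(12,26),(-12,-26),(-2,-85),(-10,-104)]], "heel z err",round((g+[-10*c+104*q,0,-104*c-10*q])[2]-(4+(60-(g+[-10*c+104*q,0,0])[0])*.2126),1))
cv2.imwrite("pics/tW.png",W)
g2=cv2.cvtColor(W,cv2.COLOR_BGR2GRAY); X=int(xw); print("column",[int(v) for v in g2[120:330:3,X-3:X+4].mean(1)])
E
python3 tilt.py
```

```text
grip proj 275.93499903015794 129.72177685306562 brown side [274 119   9  22 154] [277.38961039 129.43506494]
wrist grip 257.1256378633675 267.919806086957 brown wrist [ 240  236   33   80 2325] [255.80817204 277.54107527]
-20 side top/bot [277.5 122.6] [274.4 136.5] wr topback,topfront,botfront [np.float64(299.0), np.float64(330.0), np.float64(215.0), np.float64(170.0), np.float64(147.0)] heel z err 0.2
-12 side top/bot [277.  121.7] [274.9 137.4] wr topback,topfront,botfront [np.float64(290.0), np.float64(329.0), np.float64(219.0), np.float64(184.0), np.float64(163.0)] heel z err -2.3
-6 side top/bot [276.6 121.1] [275.3 138. ] wr topback,topfront,botfront [np.float64(283.0), np.float64(327.0), np.float64(222.0), np.float64(195.0), np.float64(176.0)] heel z err -2.8
0 side top/bot [276.2 120.6] [275.6 138.5] wr topback,topfront,botfront [np.float64(275.0), np.float64(324.0), np.float64(225.0), np.float64(206.0), np.float64(189.0)] heel z err -2.1
6 side top/bot [275.9 120.3] [276.  138.9] wr topback,topfront,botfront [np.float64(268.0), np.float64(320.0), np.float64(229.0), np.float64(217.0), np.float64(201.0)] heel z err -0.2
12 side top/bot [275.5 120. ] [276.4 139.3] wr topback,topfront,botfront [np.float64(260.0), np.float64(316.0), np.float64(233.0), np.float64(229.0), np.float64(214.0)] heel z err 2.8
20 side top/bot [275.  119.8] [276.9 139.5] wr topback,topfront,botfront [np.float64(251.0), np.float64(309.0), np.float64(239.0), np.float64(244.0), np.float64(232.0)] heel z err 8.5
column [103, 105, 105, 106, 106, 106, 107, 106, 106, 106, 106, 106, 107, 106, 107, 107, 106, 106, 106, 107, 106, 106, 106, 108, 162, 157, 157, 129, 127, 127, 126, 126, 124, 124, 124, 125, 126, 124, 126, 74, 76, 75, 75, 76, 76, 76, 76, 76, 76, 76, 76, 77, 77, 77, 77, 76, 79, 92, 96, 93, 92, 94, 97, 100, 100, 71, 49, 58, 79, 69]
```

Emit:
{"name": "jog_arm", "arguments": {
  "steps": "1 0.5 6 0 0; 1 1 12 0 0; 1 1.5 18 0.5 0; 1 2 24 1 0; 1 2 24 1 0"
}}

```text
clock: 10.85
position: [0.5867, 0.166, 0.2218]
ee_rot: [179.8, 0.1, 84.6]
ft_force: [2.5, -4.4, 5.7]
gripper_width: 0.155
gripper_force: 30.0
```

```bash
cat >> h.py <<'E'
def tilt():
    s=read_state(); w,W=wcap(); g=wb(s["position"])+[0,0,2]; xw,_=proj(w,bw(*g)); X=int(xw)
    H=cv2.cvtColor(W,cv2.COLOR_BGR2HSV).astype(int); col=H[:,X-3:X+4].mean(1)
    print("pos",s["position"].round(4),"bin",g.round(1),"F",np.round(s["ft_force"],1),"M",np.round(s["moment"],2))
    br=(H[:,X-4:X+5,1]>110).mean(1)>.6; br&=(H[:,X-4:X+5,0]<20).mean(1)>.6
    v=col[:,2]; dv=np.abs(v[2:]-v[:-2]); ed=[i+1 for i in range(1,len(dv)-1) if dv[i]>=10 and dv[i]>=dv[i-1] and dv[i]>dv[i+1] and 80<i<345]
    print("edges",[(e,int(v[e-3]),int(v[e+3])) for e in ed],"brown",np.flatnonzero(br)[[0,-1]] if br.any() else None)
    for t in(-12,-6,0,6,12,20,30):
        c,q=np.cos(np.radians(t)),np.sin(np.radians(t)); P=lambda dx,dz:bw(*(g+[dx*c-dz*q,0,dz*c+dx*q]))
        r=[proj(w,P(*p))[1] for p in[(-10,-104),(-12,-26),(-12,26)]]; print(t,np.round(r),"diffs",np.round([r[1]-r[0],r[2]-r[0]]))
    return W
E
python3 -c "
from h import *
cv2.imwrite('pics/tW2.png',tilt())"
```

```text
pos [0.5867 0.166  0.2218] bin [-41.6   1.8 123.8] F [ 2.5 -4.4  5.7] M [-1.36 -0.56  0.03]
edges [(88, 200, 114), (91, 171, 111), (217, 113, 160), (227, 163, 120), (251, 118, 99), (292, 101, 131), (315, 138, 54), (322, 57, 68), (325, 76, 92), (327, 86, 83), (331, 92, 92), (345, 91, 59)] brown [251 315]
-12 [163. 219. 290.] diffs [ 55. 127.]
-6 [176. 222. 283.] diffs [ 46. 107.]
0 [189. 225. 275.] diffs [36. 87.]
6 [201. 229. 268.] diffs [27. 67.]
12 [214. 233. 260.] diffs [19. 46.]
20 [232. 239. 251.] diffs [ 7. 19.]
30 [254. 246. 240.] diffs [ -8. -14.]
```

Emit:
{"name": "jog_arm", "arguments": {
  "steps": "1 0 -2 8 0; 1 0 -5 16 0; 1 0 -8 24 0; 1 0 -10 32 0; 1 0 -10 40 0"
}}

```text
clock: 11.52
position: [0.5851, 0.1576, 0.2613]
ee_rot: [180.0, -0.0, 84.7]
ft_force: [0.4, 0.5, -3.9]
gripper_width: 0.162
gripper_force: 30.0
```

```bash
python3 look.py pics/g1.png; python3 -c "
from h import *
tilt()
a,A=cap('top');b,B=cap('side')
s=read_state();g=wb(s['position'])+[0,0,2]
for t in (8,13,18):
  c,q=np.cos(np.radians(t)),np.sin(np.radians(t)); P=lambda dx,dz:bw(*(g+[dx*c-dz*q,0,dz*c+dx*q]))
  print(t,[np.round(proj(a,P(*p))).tolist() for p in[(75,-104),(45,-94),(29,-80),(13,-94),(5,-86)]],[np.round(proj(b,P(*p))).tolist() for p in[(75,-104),(45,-94),(29,-80),(13,-94)]])
I=cv2.cvtColor(A,cv2.COLOR_BGR2GRAY)
print([int(v) for v in I[150:156,185:245].mean(0)]);print([int(v) for v in I[160:163,185:245].mean(0)])
"
```

```text
[0.5850607  0.15756191 0.26129391] [ 0.36476034  0.52757216 -3.92593727] [ 0.03758981 -0.00180886 -0.02903176] bin [-32.98769421   0.91753224 161.29391201]
pos [0.5854 0.1579 0.2612] bin [-33.4   1.2 163.2] F [-0.6 -0.2 -3.6] M [ 0.02 -0.02 -0.03]
edges [(217, 107, 151), (226, 155, 113), (251, 112, 93), (293, 96, 124), (315, 131, 51), (322, 53, 64), (324, 60, 70), (327, 80, 77), (331, 87, 86), (345, 86, 56)] brown [251 315]
-12 [164. 219. 290.] diffs [ 55. 126.]
-6 [176. 222. 283.] diffs [ 46. 107.]
0 [189. 225. 275.] diffs [36. 86.]
6 [202. 229. 268.] diffs [27. 66.]
12 [214. 233. 260.] diffs [18. 46.]
20 [232. 239. 251.] diffs [ 7. 19.]
30 [254. 246. 240.] diffs [ -8. -14.]
8 [[215.0, 146.0], [202.0, 145.0], [193.0, 143.0], [188.0, 144.0], [184.0, 143.0]] [[284.0, 161.0], [280.0, 154.0], [278.0, 146.0], [275.0, 149.0]]
13 [[219.0, 146.0], [205.0, 144.0], [196.0, 143.0], [191.0, 144.0], [187.0, 143.0]] [[286.0, 160.0], [281.0, 153.0], [279.0, 146.0], [277.0, 150.0]]
18 [[221.0, 145.0], [207.0, 144.0], [198.0, 143.0], [195.0, 144.0], [190.0, 143.0]] [[287.0, 158.0], [282.0, 152.0], [279.0, 146.0], [278.0, 150.0]]
[96, 99, 106, 141, 151, 154, 158, 156, 148, 131, 110, 115, 150, 159, 155, 149, 133, 112, 116, 148, 150, 131, 108, 106, 124, 122, 119, 124, 128, 125, 127, 126, 126, 130, 143, 144, 128, 105, 93, 92, 94, 94, 95, 94, 95, 96, 95, 96, 96, 93, 95, 96, 108, 130, 134, 134, 133, 133, 133, 132]
[83, 84, 91, 73, 58, 61, 66, 69, 71, 73, 77, 77, 76, 74, 75, 74, 77, 77, 78, 81, 83, 89, 89, 91, 92, 90, 87, 93, 97, 97, 99, 103, 111, 116, 115, 112, 100, 91, 92, 92, 92, 93, 93, 92, 96, 100, 99, 95, 91, 93, 96, 98, 120, 125, 125, 122, 124, 123, 123, 123]
```

Emit:
{"name": "jog_arm", "arguments": {
  "steps": "1 1 8 0 0; 1 2.5 25 0 0; 1 4.5 45 0 0; 1 6 62 0 0; 1 6.5 70 0 0"
}}

```text
clock: 12.45
position: [0.5914, 0.23, 0.2604]
ee_rot: [-180.0, -0.0, 84.8]
ft_force: [-0.3, 0.1, -2.9]
gripper_width: 0.157
gripper_force: 30.0
```

Emit:
{"name": "jog_arm", "arguments": {
  "steps": "1 0 0 -8 0; 1 0 0 -14 0; 1 0 0 -19 0; 1 0 0 -22 0; 1 0 0 -22 0"
}}

```text
clock: 13.08
position: [0.5915, 0.2275, 0.2385]
ee_rot: [-180.0, 0.0, 84.7]
ft_force: [-0.3, 0.6, -3.1]
gripper_width: 0.155
gripper_force: 30.0
```

```bash
python3 -c "
from h import *
tilt()
F=[]
for i in range(8): cap('wrist'); F.append(read_state()['ft_force'])
print(np.mean(F,0))"
```

```text
pos [0.5915 0.2275 0.2385] bin [-103.2    0.9  140.5] F [-0.3  0.6 -3.1] M [ 0.04  0.05 -0.02]
edges [(162, 189, 80), (173, 79, 91), (175, 82, 101), (217, 102, 149), (226, 152, 111), (251, 110, 92), (293, 94, 122), (315, 129, 49), (322, 51, 62), (324, 59, 70), (327, 79, 75), (331, 85, 85), (345, 85, 63)] brown [ 24 315]
-12 [163. 219. 290.] diffs [ 55. 126.]
-6 [176. 222. 283.] diffs [ 46. 107.]
0 [189. 225. 275.] diffs [36. 87.]
6 [201. 229. 268.] diffs [27. 66.]
12 [214. 233. 260.] diffs [18. 46.]
20 [232. 239. 251.] diffs [ 7. 19.]
30 [254. 246. 240.] diffs [ -8. -14.]
[-0.12580539  0.37653613 -3.30801274]
```

Emit:
{"name": "jog_arm", "arguments": {
  "steps": "1 0 0 -4 0; 1 0 0 -7 0; 1 -0.5 -5 -8 0; 1 -1 -10 -9 0; 1 -1.5 -15 -10 0"
}}

```text
clock: 14.15
position: [0.5911, 0.2155, 0.2332]
ee_rot: [179.8, -0.4, 84.8]
ft_force: [-7.2, 2.1, 21.3]
gripper_width: 0.157
gripper_force: 30.0
```

```bash
python3 -c "
from h import *
tilt()"
```

```text
pos [0.5911 0.2155 0.2332] bin [-91.3   1.5 135.2] F [-7.2  2.1 21.3] M [0.65 2.26 0.01]
edges [(150, 191, 81), (160, 81, 93), (162, 83, 104), (164, 122, 103), (204, 104, 151), (214, 154, 125), (245, 122, 104), (315, 122, 51), (322, 53, 64), (324, 60, 70), (327, 81, 78), (331, 86, 86), (345, 87, 64)] brown [247 315]
-12 [164. 219. 289.] diffs [ 55. 125.]
-6 [177. 222. 282.] diffs [ 45. 105.]
0 [189. 225. 275.] diffs [36. 85.]
6 [202. 229. 267.] diffs [27. 65.]
12 [215. 233. 260.] diffs [18. 45.]
20 [233. 239. 250.] diffs [ 6. 18.]
30 [255. 247. 239.] diffs [ -8. -16.]
```

Emit:
{"name": "jog_arm", "arguments": {
  "steps": "1 -0.5 -4 -0.5 0; 1 -1 -8 -1 0; 1 -1 -11 -2 0; 1 -1 -14 -2 0"
}}

```text
clock: 14.7
position: [0.5895, 0.2005, 0.2296]
ee_rot: [179.9, -0.2, 84.7]
ft_force: [-5.0, 2.3, 12.3]
gripper_width: 0.16
gripper_force: 30.0
```

```bash
python3 -c "
from h import *
tilt()"
```

```text
pos [0.5895 0.2005 0.2296] bin [-76.1   1.4 131.6] F [-5.   2.3 12.3] M [0.76 1.57 0.06]
edges [(133, 194, 83), (140, 81, 99), (142, 85, 104), (187, 105, 152), (189, 115, 158), (197, 156, 140), (240, 138, 116), (315, 124, 51), (322, 54, 64), (324, 61, 72), (327, 81, 79), (331, 87, 86), (345, 87, 56)] brown [241 315]
-12 [164. 219. 290.] diffs [ 55. 126.]
-6 [177. 222. 282.] diffs [ 45. 106.]
0 [189. 225. 275.] diffs [36. 86.]
6 [202. 229. 267.] diffs [27. 65.]
12 [215. 233. 260.] diffs [18. 45.]
20 [232. 239. 250.] diffs [ 6. 18.]
30 [255. 247. 239.] diffs [ -8. -15.]
```

Emit:
{"name": "jog_arm", "arguments": {
  "steps": "1 0 0 6 0; 1 0.5 6 12 0; 1 1.5 18 13 0; 1 2.5 30 13 0; 1 2.5 30 13 0"
}}

```text
clock: 15.38
position: [0.5912, 0.2309, 0.239]
ee_rot: [-180.0, -0.0, 84.9]
ft_force: [-0.2, -0.7, -2.8]
gripper_width: 0.157
gripper_force: 30.0
```

```bash
cat > st.py <<'E'
from h import *
tilt()
F=[]
for i in range(5): cap('wrist'); F.append(read_state()['ft_force'])
print(np.mean(F,0).round(1))
a,A=cap("top"); I=cv2.cvtColor(A,cv2.COLOR_BGR2GRAY)
g=wb(read_state()["position"])
P=[np.round(proj(a,bw(g[0]+dx,g[1],g[2]+dz)),1).tolist() for dx,dz in[(75,-95),(45,-84.5),(37,-70.5),(21,-70.5)]]; print("lip,front,topF,topR",P)
print(159,[int(v) for v in I[138:150,159:225].mean(0)])
E
python3 st.py
```

```text
pos [0.5912 0.2309 0.239 ] bin [-106.6    0.2  141. ] F [-0.2 -0.7 -2.8] M [-0.04  0.07  0.03]
edges [(165, 186, 77), (177, 78, 92), (179, 80, 97), (186, 98, 146), (196, 148, 133), (239, 132, 110), (315, 118, 47), (322, 51, 61), (324, 57, 67), (327, 77, 73), (331, 82, 82), (345, 83, 57)] brown [ 26 315]
-12 [164. 219. 290.] diffs [ 55. 126.]
-6 [176. 222. 283.] diffs [ 46. 107.]
0 [189. 225. 275.] diffs [36. 87.]
6 [201. 229. 268.] diffs [27. 66.]
12 [214. 233. 260.] diffs [18. 46.]
20 [232. 239. 251.] diffs [ 7. 19.]
30 [254. 246. 240.] diffs [ -8. -14.]
[ 0.2 -0.3 -3.3]
lip,front,topF,topR [[180.8, 145.1], [167.3, 143.0], [162.6, 141.4], [155.7, 140.8]]
159 [128, 148, 157, 157, 152, 141, 123, 110, 126, 149, 147, 132, 111, 104, 114, 116, 116, 116, 116, 118, 115, 105, 97, 96, 97, 97, 96, 97, 96, 97, 96, 97, 97, 97, 98, 98, 98, 96, 97, 98, 97, 98, 97, 98, 98, 96, 98, 111, 140, 156, 158, 155, 140, 118, 118, 140, 148, 145, 142, 150, 153, 151, 144, 127, 105, 93]
```

Emit:
{"name": "jog_arm", "arguments": {
  "steps": "1 0 0 -1 0; 1 0 0 -2 0; 1 0 0 -3 0; 1 0 0 -3 0"
}}

```text
clock: 16.23
position: [0.5915, 0.2287, 0.2366]
ee_rot: [-180.0, 0.0, 84.7]
ft_force: [0.2, -0.2, -3.1]
gripper_width: 0.156
gripper_force: 30.0
```

Emit:
{"name": "jog_arm", "arguments": {
  "steps": "1 0 0 -1 0; 1 0 0 -2 0; 1 0 0 -2 0"
}}

```text
clock: 16.6
position: [0.5918, 0.2288, 0.2357]
ee_rot: [180.0, -0.0, 84.7]
ft_force: [-2.0, -1.9, 5.5]
gripper_width: 0.159
gripper_force: 30.0
```

Emit:
{"name": "jog_arm", "arguments": {
  "steps": "1 0 0 4.3 0; 1 0.3 3 4.3 0; 1 0.8 9 4.3 0; 1 1.4 15 4.3 0; 1 2 21 4.3 0"
}}

```text
clock: 17.23
position: [0.5936, 0.2501, 0.2389]
ee_rot: [-180.0, 0.0, 84.7]
ft_force: [-0.6, -2.1, -0.1]
gripper_width: 0.157
gripper_force: 30.0
```

Emit:
{"name": "jog_arm", "arguments": {
  "steps": "1 0.5 5 0.5 0; 1 1 10 0.5 0; 1 1.4 15 0.5 0; 1 1.9 20 0.5 0; 1 2.3 25 0.5 0"
}}

```text
clock: 17.85
position: [0.5965, 0.2744, 0.24]
ee_rot: [179.9, 0.0, 84.7]
ft_force: [0.8, -3.9, 4.6]
gripper_width: 0.157
gripper_force: 30.0
```

```bash
python3 st.py | grep -v diffs
```

```text
pos [0.5965 0.2744 0.24  ] bin [-150.4    1.5  142. ] F [ 0.8 -3.9  4.6] M [-1.57  0.05 -0.  ]
edges [(94, 133, 179), (193, 185, 150), (203, 153, 132), (243, 130, 109), (245, 131, 109), (315, 121, 50), (322, 51, 62), (324, 59, 69), (327, 79, 76), (331, 85, 84), (345, 84, 54)] brown [ 26 315]
[ 1.2 -2.1  4.6]
lip,front,topF,topR [[160.8, 143.1], [147.1, 141.0], [142.2, 139.4], [135.3, 138.8]]
159 [116, 116, 115, 107, 96, 91, 92, 108, 140, 155, 153, 147, 132, 110, 93, 91, 93, 93, 94, 94, 94, 94, 95, 94, 94, 94, 94, 94, 95, 95, 94, 95, 95, 95, 95, 95, 95, 95, 94, 95, 94, 95, 95, 96, 95, 94, 95, 107, 135, 151, 153, 150, 136, 116, 115, 136, 144, 142, 139, 146, 149, 147, 139, 124, 102, 91]
```

Emit:
{"name": "jog_arm", "arguments": {
  "steps": "1 0 0 1 0; 1 0.5 5 1 0; 1 0.9 10 1 0; 1 1.4 15 1 0; 1 1.9 20 1 0"
}}

```text
clock: 18.82
position: [0.5977, 0.2951, 0.2403]
ee_rot: [-180.0, 0.0, 84.7]
ft_force: [-0.2, -3.5, 2.4]
gripper_width: 0.16
gripper_force: 30.0
```

```bash
python3 st.py | grep -v diffs
```

```text
pos [0.5977 0.2951 0.2403] bin [-171.1    0.8  142.3] F [-0.2 -3.5  2.4] M [-1.34  0.19  0.01]
edges [(105, 134, 131), (107, 132, 136), (117, 147, 174), (120, 161, 180), (196, 185, 157), (207, 155, 132), (245, 130, 107), (315, 123, 50), (322, 53, 63), (325, 73, 86), (327, 80, 78), (331, 86, 87), (345, 87, 54)] brown [ 33 315]
[ 0.1 -0.7  2.3]
lip,front,topF,topR [[152.1, 142.5], [138.3, 140.4], [133.3, 138.8], [126.4, 138.2]]
159 [90, 91, 90, 94, 115, 142, 150, 149, 142, 125, 103, 90, 91, 92, 93, 92, 91, 92, 92, 93, 93, 92, 93, 93, 93, 93, 93, 92, 92, 93, 92, 93, 94, 93, 93, 94, 93, 92, 93, 92, 93, 97, 119, 145, 150, 148, 142, 126, 111, 125, 146, 152, 150, 139, 118, 112, 130, 137, 136, 143, 148, 146, 140, 126, 106, 90]
```

Emit:
{"name": "jog_arm", "arguments": {
  "steps": "1 0.5 6 0.3 0; 1 1 12 0.3 0; 1 1.7 18 0.3 0; 1 2.3 25 0.3 0; 1 3 32 0.3 0"
}}

```text
clock: 19.8
position: [0.6006, 0.3269, 0.2404]
ee_rot: [-180.0, 0.1, 84.7]
ft_force: [0.2, -3.2, 1.3]
gripper_width: 0.16
gripper_force: 30.0
```

```bash
python3 st.py | grep -v diffs
```

```text
pos [0.6006 0.3269 0.2404] bin [-203.1    0.7  142.4] F [ 0.2 -3.2  1.3] M [-1.25  0.17 -0.06]
edges [(113, 136, 127), (141, 160, 164), (143, 161, 164), (153, 176, 174), (156, 165, 182), (198, 179, 159), (209, 156, 132), (246, 130, 109), (315, 124, 51), (322, 54, 64), (324, 62, 72), (327, 81, 79), (331, 86, 88), (345, 87, 57)] brown [ 60 349]
[-0.5  0.2 -0.1]
lip,front,topF,topR [[138.7, 141.3], [124.8, 139.2], [119.6, 137.5], [112.7, 136.9]]
159 [90, 90, 90, 90, 91, 91, 91, 91, 90, 91, 90, 91, 90, 91, 90, 91, 91, 90, 90, 91, 91, 92, 92, 92, 91, 91, 91, 92, 92, 91, 91, 91, 92, 92, 94, 109, 138, 151, 152, 145, 130, 110, 115, 142, 148, 147, 140, 125, 111, 123, 145, 150, 149, 137, 116, 111, 129, 136, 134, 141, 146, 144, 138, 126, 105, 89]
```

Emit:
{"name": "jog_arm", "arguments": {
  "steps": "1 0.5 6 0.5 0; 1 1 12 0.5 0; 1 1.7 18 0.5 0; 1 2.3 25 0.5 0; 1 2.3 25 0.5 0"
}}

```text
clock: 20.78
position: [0.6028, 0.3528, 0.241]
ee_rot: [-180.0, -0.0, 84.8]
ft_force: [0.3, -1.0, -2.5]
gripper_width: 0.161
gripper_force: 30.0
```

```bash
python3 st.py | grep -v diffs; python3 look.py pics/h1.png
```

```text
pos [0.6028 0.3528 0.241 ] bin [-229.     0.6  143. ] F [ 0.3 -1.  -2.5] M [0.   0.07 0.02]
edges [(121, 134, 125), (123, 132, 127), (162, 161, 162), (164, 157, 161), (180, 169, 160), (183, 157, 179), (198, 179, 157), (209, 154, 130), (246, 128, 107), (248, 129, 106), (315, 123, 50), (322, 54, 64), (324, 61, 70), (327, 80, 77), (331, 87, 87), (345, 86, 55)] brown [  0 349]
[ 0.4 -0.2 -2.5]
lip,front,topF,topR [[128.5, 140.1], [114.4, 138.0], [109.1, 136.4], [102.2, 135.8]]
159 [90, 89, 89, 90, 90, 90, 90, 90, 91, 89, 90, 90, 90, 91, 90, 90, 91, 91, 91, 90, 92, 91, 91, 91, 92, 91, 90, 91, 91, 90, 90, 91, 92, 91, 93, 109, 138, 151, 150, 144, 129, 109, 115, 140, 148, 146, 140, 124, 110, 123, 144, 149, 146, 136, 116, 109, 128, 135, 133, 140, 145, 144, 138, 125, 105, 89]
[0.60320108 0.35143385 0.24134674] [ 0.81138821  0.1115861  -2.91172331] [ 0.01994372  0.0273064  -0.04038079] bin [-227.70641591    1.07229244  141.34674328]
```

Emit:
{"name": "jog_arm", "arguments": {
  "steps": "1 0 4 8 0; 1 -3 4 24 0; 1 -13 4 42 0; 1 -28 4 56 0; 1 -46 4 62 0"
}}

```text
clock: 21.9
position: [0.5562, 0.3559, 0.305]
ee_rot: [179.9, -0.1, 84.7]
ft_force: [0.2, 0.5, -2.9]
gripper_width: 0.162
gripper_force: 30.0
```

Emit:
{"name": "jog_arm", "arguments": {
  "steps": "1 -18 -4 0 0.01; 1 -38 -16 0 0.02; 1 -56 -34 0 0.04; 1 -72 -55 0 0.06; 1 -84 -78 0 0.08"
}}

```text
clock: 22.52
position: [0.471, 0.2773, 0.3032]
ee_rot: [-180.0, -0.0, 89.4]
ft_force: [-0.6, -1.0, -2.5]
gripper_width: 0.165
gripper_force: 30.0
```

Emit:
{"name": "jog_arm", "arguments": {
  "steps": "1 -6 -22 0 0; 1 -9 -46 0 0; 1 -10 -70 -5 0; 1 -10 -90 -12 0; 1 -10 -103 -22 0"
}}

```text
clock: 23.15
position: [0.4634, 0.1732, 0.2807]
ee_rot: [180.0, -0.0, 89.2]
ft_force: [-0.2, 0.6, -2.7]
gripper_width: 0.158
gripper_force: 30.0
```

```bash
python3 st.py | grep -v diffs; python3 look.py pics/i1.png;python3 -c "
from h import *
s=read_state(); print(s['position'],s['ee_rot'])
a,A=cap('top'); p=s['position']
print([np.round(proj(a,p+[0,-dx,dz]),1).tolist() for dx,dz in[(75,-.095),(.075,-.095),(.045,-.085),(.029,-.085),(.013,-.085)]])
"
```

```text
pos [0.4634 0.1732 0.2807] bin [ -37.3 -121.7  182.7] F [-0.2  0.6 -2.7] M [-0.03  0.08  0.01]
edges [(151, 201, 209), (153, 201, 208), (156, 174, 210), (198, 213, 169), (209, 165, 141), (246, 139, 116), (248, 139, 115), (315, 132, 55), (322, 58, 69), (324, 66, 77), (327, 88, 84), (331, 93, 93), (345, 92, 60)] brown [248 350]
[ 0.1  0.1 -2.2]
lip,front,topF,topR [[200.3, 197.7], [186.3, 196.1], [181.7, 195.2], [174.4, 194.5]]
159 [55, 54, 51, 51, 49, 46, 42, 50, 62, 75, 86, 91, 91, 91, 91, 92, 91, 92, 91, 93, 93, 93, 93, 92, 94, 93, 93, 93, 93, 93, 93, 93, 94, 93, 95, 112, 143, 155, 155, 148, 132, 114, 118, 145, 152, 151, 144, 128, 113, 127, 148, 154, 151, 141, 120, 114, 132, 140, 138, 146, 149, 149, 142, 129, 107, 91]
[0.46327098 0.17572882 0.28139836] [ 0.1019719  -0.58801604 -2.09391612] [0.0105639  0.02055308 0.00929443] bin [ -39.82714726 -122.02959324  181.39835824]
[0.46318408 0.17534128 0.28139095] [ 1.79982654e+02 -5.47577721e-03  8.93389756e+01]
[[32425.0, 163.2], [200.7, 194.7], [186.6, 194.3], [179.4, 194.3], [172.2, 194.3]]
```

Emit:
{"name": "jog_arm", "arguments": {
  "steps": "1 0 0 -15 0; 1 0 0 -40 0; 1 0 0 -60 0; 1 0 0 -74 0; 1 0 0 -80 0"
}}

```text
clock: 24.32
position: [0.4627, 0.1745, 0.2002]
ee_rot: [-179.9, 0.1, 89.3]
ft_force: [0.0, 0.8, -1.8]
gripper_width: 0.155
gripper_force: 30.0
```

Emit:
{"name": "jog_arm", "arguments": {
  "steps": "1 0 0 -2 0; 1 0 0 -4 0; 1 0 0 -4 0"
}}

```text
clock: 24.7
position: [0.4639, 0.176, 0.1988]
ee_rot: [179.9, -0.1, 89.3]
ft_force: [-2.9, 1.0, 4.8]
gripper_width: 0.157
gripper_force: 30.0
```

Emit:
{"name": "jog_arm", "arguments": {
  "steps": "1 0 0 -3 0; 1 0 -4 -3 0; 1 0 -8 -3 0; 1 0 -10 -3 0"
}}

```text
clock: 25.2
position: [0.4658, 0.1672, 0.1969]
ee_rot: [179.6, -0.3, 89.3]
ft_force: [0.4, 5.5, 8.3]
gripper_width: 0.161
gripper_force: 29.9
```

```bash
python3 st.py | grep -v diffs
```

```text
pos [0.4658 0.1672 0.1969] bin [ -31.6 -118.7   98.9] F [0.4 5.5 8.3] M [ 0.74  0.11 -0.04]
edges [(164, 176, 188), (166, 173, 149), (168, 149, 181), (170, 188, 180), (204, 183, 140), (214, 143, 115), (248, 115, 95), (315, 111, 46), (322, 48, 58), (324, 55, 63), (327, 73, 71), (331, 78, 78), (345, 80, 50)] brown [250 350]
[0.9 3.8 7.8]
lip,front,topF,topR [[208.1, 199.7], [195.2, 198.2], [191.1, 197.4], [184.4, 196.8]]
159 [74, 75, 73, 74, 74, 76, 76, 78, 81, 81, 78, 76, 76, 76, 77, 76, 76, 76, 78, 81, 88, 94, 94, 93, 94, 94, 94, 94, 93, 95, 94, 95, 95, 94, 97, 113, 143, 157, 158, 151, 135, 114, 119, 146, 154, 152, 146, 129, 114, 128, 150, 156, 153, 143, 121, 114, 133, 140, 140, 146, 152, 150, 144, 130, 109, 93]
```

Emit:
{"name": "jog_arm", "arguments": {
  "steps": "1 0 0 2 0; 0.8 0 0 2 0; 0.7 0 0 2 0; 0.5 0 0 2 0; 0.4 0 0 2 0"
}}

```text
clock: 26.18
position: [0.4631, 0.1647, 0.1962]
ee_rot: [-180.0, 0.0, 89.3]
ft_force: [0.0, 0.4, -0.2]
gripper_width: 0.487
gripper_force: 0.0
```

Emit:
{"name": "jog_arm", "arguments": {
  "steps": "0.3 0 0 0 0; 0.3 0 0 0 0; 0.3 0 0 15 0; 0.3 0 0 45 0; 0.2 0 0 75 0"
}}

```text
clock: 26.8
position: [0.4632, 0.1646, 0.273]
ee_rot: [180.0, -0.0, 89.3]
ft_force: [-0.2, 0.3, 0.0]
gripper_width: 0.778
gripper_force: 0.0
```

Run:
```python
from h import *
w,W=wcap();a,A=cap("top");b,B=cap("side")
C=cv2.resize(A[110:225,120:250],(400,354),interpolation=cv2.INTER_CUBIC); D=cv2.resize(B[105:225,190:320],(400,369),interpolation=cv2.INTER_CUBIC)[:354]
E=cv2.resize(W[80:330,150:470],(315,246)); F=np.zeros((600,800,3),np.uint8); F[:354,:400]=C;F[:354,400:]=D;F[354:,:315]=E
cv2.imwrite("pics/z1.png",F)
```

```text
(no output)
```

View pics/z1.png

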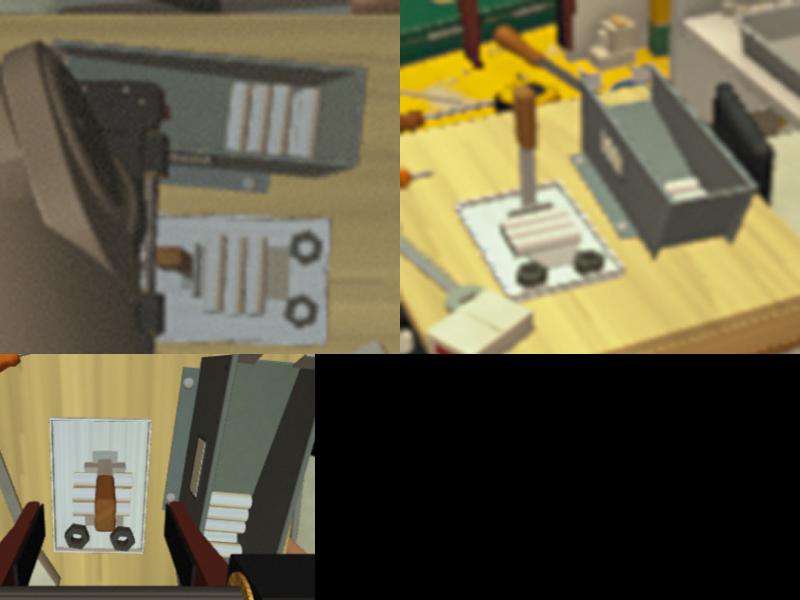

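Emit:
{"name": "jog_arm", "arguments": {
  "steps": "0 0 0 30 0; 0 0 20 60 0; 0 0 20 60 0; 0 0 20 60 0; 0 0 20 60 0"
}}

```text
clock: 27.58
position: [0.4625, 0.1838, 0.33]
ee_rot: [-179.9, 0.1, 89.2]
ft_force: [0.1, 0.2, 0.2]
gripper_width: 0.999
gripper_force: 0.0
```

```bash
python3 -c "
from h import *
print(read_state()['ft_force'],sign_off())"
```

```text
the job is handed in; nothing more can be done
[0.10126246 0.17810949 0.23946967] None
```

The scoop stands upright and released on the tray floor with three sleeves in it. The excess (two sleeves, by the top view and wrist load) was struck off into the bin, where I count the other five. It came out about 2–5° lip-up rather than fully level, and the job is handed in at about 28 s.

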